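# Slide the tall trophy back into its lane

## Task

The tall football trophy has been left standing in front of the wire lane rack. Push it along the shelf with the fingertips, touching it only low down on its black base so that it slides upright and never tips, into the empty lane and all the way back until its base rests flat against the rear fence, square in the lane. Do not lift it, do not touch its gold stem or silver ball, and leave everything else standing where it is.

Things in the scene. Friction and masses are not known exactly. Their poses are not given: they have to be found in the camera images.
- trophy: the tall football trophy to move, loose, 290 mm tall, 0.4 to 0.8 kg. This is its square black base, 88 x 88 mm, 40 mm tall, gold-rimmed on top. Origin: centre of its underside, at shelf height 0; x and y square to the base's sides, z up the stem. It starts turned up to 26 degrees. Friction on the shelf about 0.5 to 0.7; it tips if pushed higher than about 60 mm up
- trophy_figure: upper part of that trophy, fixed on the base, not to be touched: gold stem (foot 52 mm across at 40 mm height, 26 mm across at 64 mm height, above that at most 40 mm) with a silver ball 68 mm across, its centre 256 mm up. Same origin and axes as trophy
- rack: white wire rack, fixed, turned by up to 6 degrees. x runs along its three lanes from the open front to the rear fence, y across; origin at shelf height. Dividers (5 mm wire, 75 mm tall) at y = -210, -70, 70, 210 mm, from x = -60 to 100 mm; rear fence, of the same wire and height, at x = 100 mm. Lane centres y = -140, 0, 140 mm, 135 mm clear. Two lanes hold other trophies, one is empty
- ticket: blank yellow price ticket, 62 x 44 mm, fixed on top of the rear fence behind the empty lane, 61 to 125 mm up. Its origin is not on the card but 50 mm before the fence line, at shelf height on the empty lane's centre line; axes as the rack. The trophy resting against the fence has its origin 3 to 4 mm beyond this point along x
- cup_trophy: a silver two-handled cup, 225 mm tall, on a black base 84 mm square, in one of the other lanes, near the rear fence; loose, leave alone. Origin: centre of its underside
- star_trophy: a red column with a gold star, about 260 mm tall, on a brown base 84 mm square, in one of the other lanes, near the rear fence; loose, leave alone. Origin: centre of its underside
- sports_bottle: a blue drink bottle with black cap and loop, 72 mm across, 240 mm tall, standing left of the rack (y positive); loose, leave alone. Origin: centre of its underside
- ball_tube: a clear tube of three yellow tennis balls with a black lid, 77 mm across, 207 mm tall, standing right of the rack (y negative); loose, leave alone. Origin: centre of its underside
- dumbbell: a black hexagonal dumbbell lying on the shelf to the left, 186 mm long along its x axis, 64 mm high; loose, leave alone. Origin: under its middle

How it is judged:
At the end, for the whole second after the job is handed in: the trophy stands upright and at rest in the empty lane, its base within about 7 mm of the rear fence and square to the lane within 7 degrees, with nothing else displaced (x of trophy in the frame of ticket between -0.004 and 0.01 m and y of trophy in the frame of ticket between -0.026 and 0.026 m and (angle between the x axis of trophy and the x axis of ticket, either way round below 0.12 rad or angle between the y axis of trophy and the x axis of ticket, either way round below 0.12 rad) and angle between trophy's own z axis and vertical below 0.04 rad and height (world z) of trophy below 0.005 m and linear speed of trophy below 0.02 m/s and angular speed of trophy below 0.1 rad/s); the robot touches nothing.
It fails at once if the tall trophy was tipped by more than 9 degrees (angle between trophy's own z axis and vertical above 0.16 rad).
It fails at once if the tall trophy was lifted off the shelf (height (world z) of trophy above 0.012 m).
It fails at once if the robot touched the trophy's gold stem or silver ball instead of pushing low on its base (contact force between any of the arm, the fingers and trophy_figure above 1 N).
It fails at once if another trophy was moved by more than 15 mm or tipped (distance of any of cup_trophy, star_trophy from where it was at the start of the episode above 0.015 m or angle between any of cup_trophy, star_trophy's own z axis and vertical above 0.15 rad).
It fails at once if the bottle, ball tube or dumbbell was moved by more than 15 mm or tipped (distance of any of sports_bottle, ball_tube, dumbbell from where it was at the start of the episode above 0.015 m or angle between any of sports_bottle, ball_tube, dumbbell's own z axis and vertical above 0.15 rad).
It also fails if it takes over 67 s, if anything falls off the work surface, if the arm or the gripper's body presses on something with over 40 N, if the wrist force passes 120 N, or if a joint passes its speed limit or range.

## Robot

A 6-joint arm with a two-finger parallel gripper is mounted at the origin on the work surface. World frame = base frame: x ahead of the robot, y to its left, z up, the work surface at z = 0. Lengths are in m, angles in rad, forces in N, time in s.
With the tool pointing down it reaches from about 0.35 to 0.975 m from the base axis. Payload 4.9 kg.
Tool frame: the origin (TCP) lies between the finger pads; the fingertips stand 19 mm ahead of it and the grasp point (between the pads) is the TCP; z points along the fingers, y is the line along which they close (so a half turn about z gives the same grasp; the last joint's range is limited). The gripper opens to 85 mm and grips with 20 to 120 N. Pads are 22 mm wide; open, the fingers measure 114 mm over their backs; the gripper's body (76 mm by 85 mm) begins 54 mm behind the grasp point. The pads swing forward as they close: fully open they stand 13 mm farther back than shut.
Start: joints at [-1.391, 0.053, 1.613, -0, 1.476, -0.119], TCP at [0.184, -0.597, 0.25] pointing down, gripper open.
Joint ranges: [-3.01, 3.01], [-1.01, 2.22], [0.06, 2.58], [-1.02, 4.17], [0.09, 2.62], [-3.14, 3.14]. Speed limits (rad/s): [2.57, 2.57, 3.14, 3.14, 3.14, 3.14].

## Interface

Orientations are given as a rotation vector (axis times angle).
In Python, from station import ctrl gives the robot as it stands. The module is installed in compiled form; this text tells all that it offers.
- The arm moves only by the tool servo_tool, never from a script. Its argument "increments" is a list that holds one entry, the list of rows, each a list of 5 numbers: the finger opening in cm, from 0 to 8.54, then the shift along the tool's x, y, z in cm, then the turn about the tool's z in degrees. A call has 1 to 5 rows; each row is the pose to reach, as a shift and turn from the pose commanded when the call began, along the tool's axes at that moment; what a row does not reach only later rows make up. A row lasts 1/10 s, in which the tool goes at most 50 mm and 8.59 degrees, less where a joint would pass 70% of its speed; a pose out of reach is approached as far as the arm can. A call with a gripper value outside its range is refused whole. The fingers move at their own pace and stop on an object; "newtons" is the grip in N (left out, the last holds). Time passes only in rows, so rows that repeat a pose let the fingers close. It gives the time, the measured TCP pose, the force, the opening and the grip force at its end, in the units of the state.
- ctrl.get_obs(): the state, without advancing time (a new reading comes with each control period).
- ctrl.get_image(name): name is "scene" or "side" or "wrist"; returns a dict with "img" (400x640x3 uint8, red, green, blue), "fx", "fy", "cx", "cy" (pixels), "rvec" (rotation vector, rad) and "tvec" (3), from world to camera coordinates, as OpenCV has them; the wrist camera has in their place "mount" (4x4, takes a point from camera to tool coordinates, whose origin is the TCP and whose axes are the flange's). Camera axes: x right, y down, z forward; pixel columns grow to the right and rows downward; lengths in m; the calibration is good to about 2 mm. A picture is of the moment at which its call begins: read the wrist's pose just before it. There is no depth.
- ctrl.finish_job(): hands the job in; it is judged then, once.
The state is a dict: "t": time; "q": joint angles; "dq": joint speeds; "effort": joint torques, N m; "tool_pos": TCP position; "tool_rot": TCP orientation; "contact_force": force on the tool from outside, world axes, zero at the start; "wrist_torque": the same for the moment, N m; "opening": finger opening in m; "grip_force": force on a finger pad.
Only numpy, scipy, OpenCV 4.12 (cv2) and the standard library are available. Lean on these libraries where they do the work, as an engineer would, in place of code of your own. Each camera call takes 0.05 s, during which the arm holds its last target. There are 200 camera calls.

## Working session

There is one attempt and no reset: what is moved stays moved. The work goes in short steps, Python scripts to look and compute and a tool call to move; the robot and the scene stay as the last step left them, time stands still between calls to the robot, and variables do not carry over. Pictures are saved under pics/ and viewed, at most 10 in all, crops included, and the job is handed in when it is done.

Besides the shell and the picture viewer there is one more tool, called after ">>>" by a JSON object that holds its "method" and its "body". servo_tool: Moves the arm, as the interface text tells. Its arguments: {"type":"object","properties":{"increments":{"type":"array"},"newtons":{"type":"number"}},"required":["increments"]}

```bash
mkdir -p pics; python3 - <<'E'
from station import ctrl
import cv2,pickle
o=ctrl.get_obs();print(o['t'],o['tool_pos'],o['tool_rot'])
for n in('scene','side'):
    d=ctrl.get_image(n);pickle.dump(d,open(n+'.pkl','wb'));cv2.imwrite(f'pics/{n}0.png',d['img'][:,:,::-1])
    print(n,d['fx'],d['fy'],d['cx'],d['cy'],d['rvec'],d['tvec'])
E
```

```text
0.0 [ 0.18387204 -0.59671643  0.24905138] [-3.10453857e+00 -4.67309873e-01  6.50310101e-05]
scene 369.33028858846905 369.33028858846905 317.38329659567717 192.31875555288752 [ 1.00540551  2.45640051 -1.05080717] [ 0.39694295 -0.26074938  1.3140009 ]
side 389.3332749220021 389.3332749220021 317.7991114849507 200.41246020479693 [ 0.56732174 -2.72660149  1.09724786] [0.51757255 0.15664183 0.93269719]
```

View pics/scene0.png

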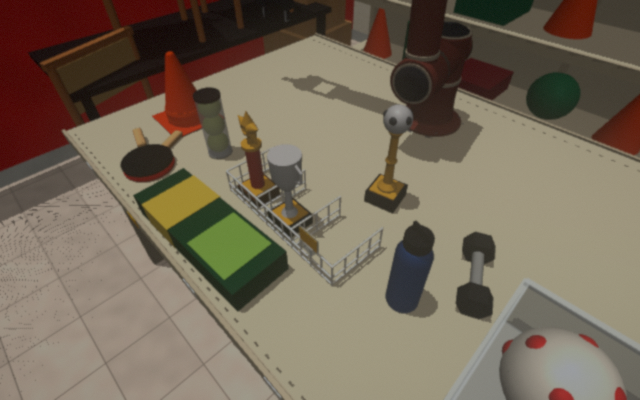

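View pics/side0.png

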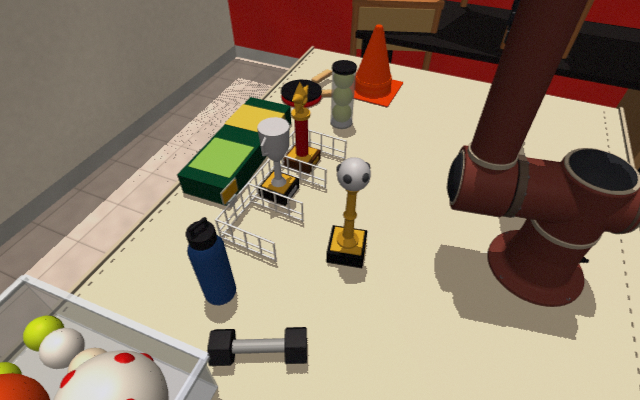

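The scene view has the trophy base near (386,192) and the rack with its left lane (y=+140) empty. In the side view the base is near (347,246) and the ticket near (230,192). I'll zoom in for corner pixels.

```bash
python3 - <<'E'
import cv2,pickle
import numpy as np
for n,(x0,y0,w,h) in dict(scene=(220,140,200,150),side=(200,130,200,150)).items():
    im=pickle.load(open(n+'.pkl','rb'))['img'][y0:y0+h,x0:x0+w,::-1]
    im=cv2.resize(im,None,fx=4,fy=4,interpolation=cv2.INTER_CUBIC)
    im=cv2.convertScaleAbs(im,alpha=1.4)
    for k in range(0,200,20):
        cv2.putText(im,str(x0+k),(k*4,10),0,.35,(0,0,255));cv2.line(im,(k*4,12),(k*4,18),(0,0,255))
    for k in range(0,150,20):cv2.putText(im,str(y0+k)+'-',(0,k*4+4),0,.35,(0,0,255))
    cv2.imwrite(f'pics/{n}z.png',im)
E
```

```text
(no output)
```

View pics/scenez.png

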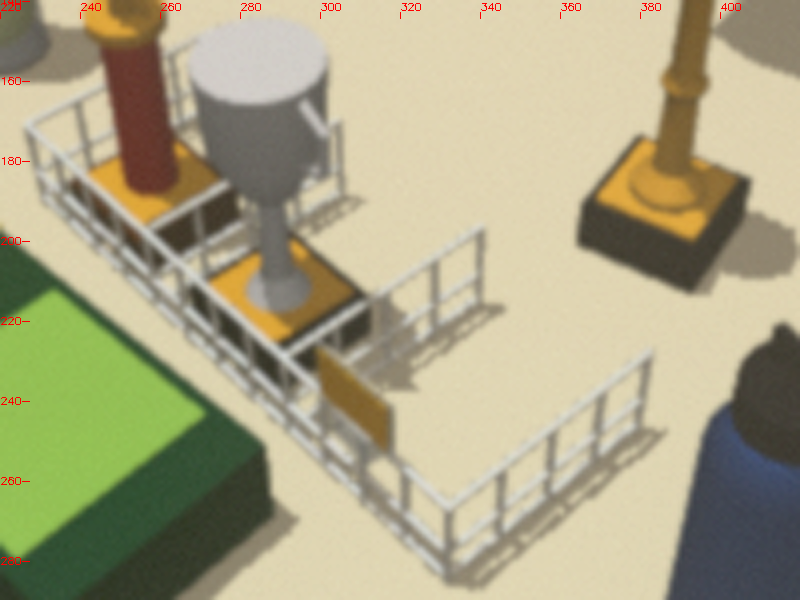

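View pics/sidez.png

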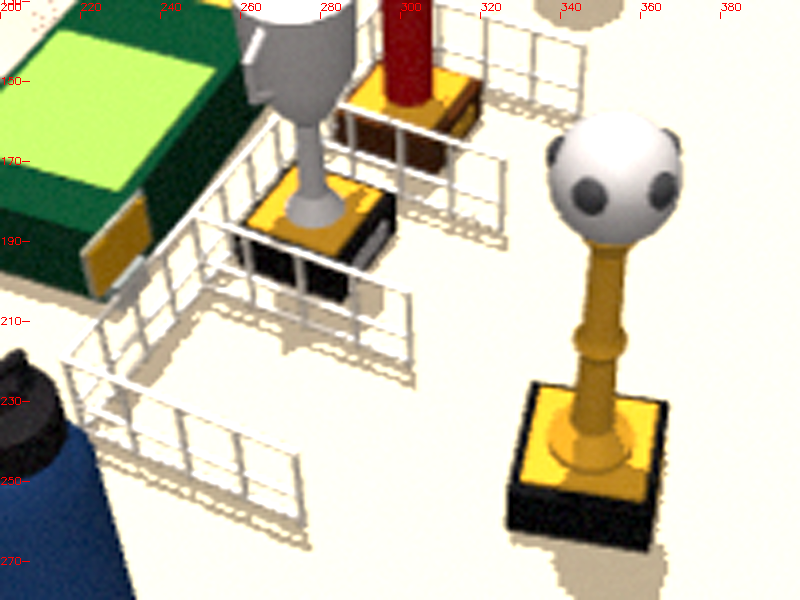

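Corners read off both zooms; I'll fit the rack and trophy poses jointly.

```bash
cat > fit.py <<'E'
import cv2,pickle,numpy as np
from scipy.optimize import least_squares
def proj(d,P):
    K=np.array([[d['fx'],0,d['cx']],[0,d['fy'],d['cy']],[0,0,1.]])
    return cv2.projectPoints(np.array(P,float),np.array(d['rvec']),np.array(d['tvec']),K,None)[0][:,0]
def world(p,L):
    c,s=np.cos(p[2]),np.sin(p[2]);L=np.array(L,float)
    return np.c_[p[0]+c*L[:,0]-s*L[:,1],p[1]+s*L[:,0]+c*L[:,1],L[:,2]]
def fit(sets,p0):
    f=lambda p:np.concatenate([(proj(d,world(p,L))-np.array(U)).ravel() for d,L,U in sets])
    r=least_squares(f,p0,loss='soft_l1');return r.x,f(r.x).reshape(-1,2).round(1).tolist()
E
python3 - <<'E'
from fit import *
S,D=[pickle.load(open(n+'.pkl','rb')) for n in('scene','side')]
h=.075
R=[(S,[(-.06,.21,h),(.1,.21,h),(-.06,.07,h),(-.06,-.07,h),(.1,-.21,h)],[(383,228),(332,267),(340.5,197.5),(305.3,170.8),(226.8,171)]),
(D,[(-.06,.21,h),(.1,.21,h),(-.06,.07,h),(-.06,-.07,h),(-.06,-.21,h),(.1,.07,h)],[(274.5,243.8),(216.5,220),(302.5,203.3),(325.8,169.5),(346,141.3),(249.3,185.5)])]
p,e=fit(R,[.6,0,0]);print('rack',p,np.degrees(p[2]),e)
a=.044;z=.04
# which corner: scene cam looks from far-left; try yaw starts
B=[(a,-a,z),(-a,-a,z),(-a,a,z),(a,a,z),(-a,a,0),(a,a,0)]
for cfgS in range(4):
  rot=lambda L,k:[(np.cos(k*np.pi/2)*x-np.sin(k*np.pi/2)*y,np.sin(k*np.pi/2)*x+np.cos(k*np.pi/2)*y,zz) for x,y,zz in L]
  T=[(S,rot([(a,-a,z),(-a,-a,z),(-a,a,z),(a,a,z),(a,-a,0),(a,a,0)],cfgS),[(380,173.8),(407,185),(394.2,200),(365.8,190.7),(364.5,200.8),(393.3,213)])]
  Dp=[(333.3,225.5),(366.8,230.5),(328,251.3),(363.3,255.5),(327,262),(362,267.5)]
  c=rot([(a,-a,0),(-a,-a,0),(-a,a,0),(a,a,0)],0)
  # side cam alone: far-left, far-right, near-left, near-right
  T=[(D,[(a,-a,z),(-a,-a,z),(a,a,z),(-a,a,z),(a,a,0),(-a,a,0)],Dp)]
  # scene corners: rear(380)=?, order by rotation cfgS of ring
  ring=[(a,-a),(-a,-a),(-a,a),(a,a)]
  q=[ring[(i+cfgS)%4] for i in range(4)]
  T.append((S,[(*q[0],z),(*q[1],z),(*q[2],z),(*q[3],z),(*q[3],0),(*q[2],0)],[(380,173.8),(407,185),(394.2,200),(365.8,190.7),(364.5,200.8),(393.3,213)]))
  t,e2=fit(T,[.45,.1,0]);c=np.abs(e2).max()
  print(cfgS,c)
  if c<8:
    print('trophy',t,np.degrees(t[2]),e2)
    ball=[proj(S,[[t[0],t[1],.256]]),proj(D,[[t[0],t[1],.256]])];print(ball)
    w=lambda x,y:world(p,[(x,y,0)])[0]
    g=w(.053,.14);print('goal',g, 'trophy in rack',(np.array([[np.cos(p[2]),np.sin(p[2])],[-np.sin(p[2]),np.cos(p[2])]])@(t[:2]-p[:2])))
E
```

```text
rack [ 0.6216217   0.02544432 -0.04303039] -2.4654595643143655 [[0.7, -0.4], [1.6, -0.5], [0.8, -1.3], [-0.1, -1.2], [0.3, -0.2], [-1.0, -0.6], [-0.9, -0.3], [-0.4, -0.4], [0.1, -0.2], [0.0, -0.5], [-1.5, -2.1]]
0 28.3
1 3.3
trophy [0.42557413 0.13730029 0.21571846] 12.359757167970582 [[-0.3, -1.2], [1.6, -0.9], [-1.2, 1.2], [1.1, 3.1], [-0.5, 0.4], [0.9, 0.9], [-0.9, -1.2], [1.1, -1.0], [0.3, 3.3], [-1.4, -0.1], [-1.2, 0.3], [-0.9, 0.8]]
[array([[397.6181291 , 119.02882447]]), array([[354.60785433, 173.92394696]])]
goal [0.68059504 0.16303482 0.        ] trophy in rack [-0.20067782  0.10331903]
2 26.3
3 43.2
```

```bash
cat > mv.py <<'E'
import numpy as np,sys
from scipy.spatial.transform import Rotation as R
from station import ctrl
# goal: TCP x y z (m), world yaw of tool y (deg) -> increments in cm / deg
def go(*goals):
    o=ctrl.get_obs();M=R.from_rotvec(o['tool_rot']).as_matrix();p=np.array(o['tool_pos'])
    y0=np.degrees(np.arctan2(M[1,1],M[0,1]))
    print('t',round(o['t'],2),'p',p.round(4),'yaw_y',round(y0,2),'open',o['opening'],'F',np.round(o['contact_force'],1))
    for g in goals: print(g,(M.T@(np.array(g[:3])-p)*100).round(2),'turn',round(-(g[3]-y0),2))
E
python3 - <<'E'
from mv import *
print(np.round(ctrl.get_image('wrist')['mount'],3))
go((.33,-.45,.26,-50),(.40,-.25,.26,-20),(.38,-.08,.26,0),(.345,.06,.25,12.4))
E
```

```text
[[-0.    -0.945 -0.326  0.085]
 [ 1.    -0.     0.    -0.   ]
 [-0.001 -0.326  0.945 -0.125]
 [ 0.     0.     0.     1.   ]]
t 0.15 p [ 0.1839 -0.5968  0.2493] yaw_y -72.88 open 0.08533415969539615 F [ 0.1  0.4 -0.4]
(0.33, -0.45, 0.26, -50) [18.29 -9.74 -1.05] turn -22.88
(0.4, -0.25, 0.26, -20) [ 30.86 -26.79  -1.02] turn -52.88
(0.38, -0.08, 0.26, 0) [ 33.96 -43.62  -0.99] turn -72.88
(0.345, 0.06, 0.25, 12.4) [ 3.473e+01 -5.803e+01  3.000e-02] turn -85.28
```

```bash
python3 - <<'E'
from fit import *
S,D=[pickle.load(open(n+'.pkl','rb')) for n in('scene','side')]
p=[.6216,.0254,-.043]
# bottle cap centre guesses & base; cup base; tube
def tri(us,ud,z):
    r=least_squares(lambda q:np.r_[(proj(S,[[q[0],q[1],z]])[0]-us) if us else [], (proj(D,[[q[0],q[1],z]])[0]-ud) if ud else []],[.6,.2]);c,s=np.cos(p[2]),np.sin(p[2]);d=r.x-p[:2]
    print(r.x.round(3),'rack',np.round([c*d[0]+s*d[1],-s*d[0]+c*d[1]],3),r.fun.round(1))
tri((404,300),(220,292),.0)     # bottle base
tri((412,250),(204,240),.20)    # bottle cap
tri((289,213),(279,182),.04)    # cup base top centre
tri((219,150),(342,120),.0)     # tube
E
```

```text
[0.647 0.362] rack [0.011 0.338] [-0.9 -0.   0.2  1.1]
[0.655 0.36 ] rack [0.019 0.336] [ 4.  -5.9 -5.4 -4.5]
[0.674 0.021] rack [ 0.052 -0.002] [ 0.4 -0.7 -0.7 -0.4]
[ 0.634 -0.377] rack [ 0.03  -0.401] [-0.5  0.4  0.6  0.6]
```

>>> {"method": "servo_tool", "body": {"increments": [[[5.0,5,-2.6,-1,-8],[5.0,9,-5,-1,-16],[5.0,13,-7.5,-1,-24],[5.0,17,-11,-1,-32],[5.0,20,-15,-1,-40]]], "newtons": 80}}

```text
t: 0.65
tool_pos: [0.3306, -0.3971, 0.26]
tool_rot: [-2.754, -1.51, -0.001]
contact_force: [-0.4, 0.7, 0.2]
opening: 0.0501
grip_force: 0.0
```

```bash
python3 - <<'E'
from mv import *
go((.39,-.2,.25,0),(.37,-.06,.25,12.4))
E
```

```text
t 0.65 p [ 0.3306 -0.3971  0.26  ] yaw_y -32.53 open 0.05006045968996657 F [-0.4  0.7  0.2]
(0.39, -0.2, 0.25, 0) [19.81 -5.6   1.01] turn -32.53
(0.37, -0.06, 0.25, 12.4) [ 30.53 -14.81   1.01] turn -44.93
```

>>> {"method": "servo_tool", "body": {"increments": [[[5.0,4.5,-1.2,0.4,-8],[5.0,9,-2.5,1,-16],[5.0,13.5,-3.8,1,-24],[5.0,18,-5.2,1,-32],[5.0,22,-7.5,1,-40]]]}}

```text
t: 1.15
tool_pos: [0.3863, -0.1714, 0.25]
tool_rot: [-2.072, -2.361, -0.001]
contact_force: [0.9, 0.7, 1.3]
opening: 0.0501
grip_force: 0.0
```

```bash
python3 - <<'E'
from mv import *
go((.37,-.06,.25,12.4),(.345,.06,.25,12.4),(.331,.1155,.25,12.4))
E
```

```text
t 1.15 p [ 0.3863 -0.1714  0.25  ] yaw_y 7.46 open 0.05011215173149786 F [0.9 0.7 1.3]
(0.37, -0.06, 0.25, 12.4) [ 1.126e+01 -1.700e-01  1.000e-02] turn -4.94
(0.345, 0.06, 0.25, 12.4) [ 2.348e+01 -1.090e+00  1.000e-02] turn -4.94
(0.331, 0.1155, 0.25, 12.4) [ 2.916e+01 -1.760e+00  1.000e-02] turn -4.94
```

>>> {"method": "servo_tool", "body": {"increments": [[[5.0,5,-0.3,0,-2],[5.0,10,-0.8,0,-4.9],[5.0,15,-1.6,0,-4.9],[5.0,20,-1.7,0,-4.9],[5.0,23.5,-1.7,0,-4.9]]]}}

```text
t: 1.65
tool_pos: [0.3389, 0.0599, 0.2502]
tool_rot: [1.975, 2.442, 0.002]
contact_force: [0.8, 0.0, 0.9]
opening: 0.0499
grip_force: 0.0
```

```bash
python3 - <<'E'
from mv import *
go((.333,.117,.25,12.4),(.333,.117,.028,12.4))
E
```

```text
t 1.65 p [0.3389 0.0599 0.2502] yaw_y 12.09 open 0.049906914612997 F [0.8 0.  0.9]
(0.333, 0.117, 0.25, 12.4) [5.7  0.62 0.02] turn -0.31
(0.333, 0.117, 0.028, 12.4) [ 5.7   0.59 22.22] turn -0.31
```

>>> {"method": "servo_tool", "body": {"increments": [[[5.0,3,0.3,0,0],[5.0,5.7,0.4,2,0],[5.0,5.7,0.5,6.5,-0.3],[5.0,5.7,0.5,11,-0.3],[5.0,5.7,0.5,15,-0.3]]]}}

```text
t: 2.15
tool_pos: [0.3323, 0.1149, 0.0983]
tool_rot: [1.969, 2.448, -0.0]
contact_force: [0.6, -0.1, -0.4]
opening: 0.0502
grip_force: 0.0
```

```bash
python3 - <<'E'
from mv import *
import cv2
go((.333,.117,.028,12.4))
a=ctrl.get_image('side')['img'][100:330,230:560];b=ctrl.get_image('scene')['img'][60:290,300:470]
cv2.imwrite('pics/c.png',cv2.resize(np.hstack([a,b])[:,:,::-1],None,fx=1.6,fy=1.6))
E
```

```text
t 2.15 p [0.3323 0.1149 0.0983] yaw_y 12.39 open 0.05015397040870138 F [ 0.6 -0.1 -0.4]
(0.333, 0.117, 0.028, 12.4) [0.19 0.12 7.03] turn -0.01
```

View pics/c.png

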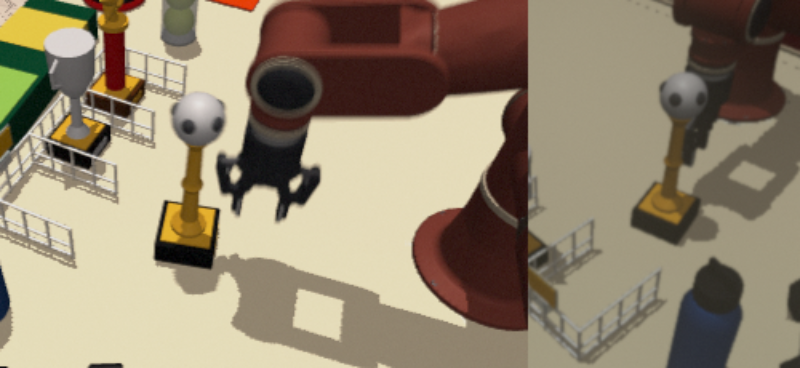

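The gripper has knuckles that stick out beyond the finger backs. Opening it fully reduces that overhang towards the stem. I'll back off and go down fully open.

>>> {"method": "servo_tool", "body": {"increments": [[[8.5,0,-1.4,0,0],[8.5,0.2,-1.4,0,0],[8.5,0.2,-1.4,2,0],[8.5,0.2,-1.4,4.5,0],[8.5,0.2,-1.4,6.3,0]]]}}

```text
t: 2.75
tool_pos: [0.3206, 0.1138, 0.0384]
tool_rot: [1.969, 2.445, 0.004]
contact_force: [-0.3, -0.8, -0.5]
opening: 0.0849
grip_force: 0.0
```

```bash
python3 - <<'E'
from mv import *
import cv2
go((.327,.1155,.035,12.4)); print(ctrl.get_obs()['q'])
d=ctrl.get_image('side');a=d['img'][150:300,300:450]
import pickle;pickle.dump(d,open('side1.pkl','wb'))
cv2.imwrite('pics/d.png',cv2.resize(a[:,:,::-1],None,fx=4,fy=4,interpolation=2))
E
```

```text
t 2.75 p [0.3206 0.1138 0.0384] yaw_y 12.31 open 0.08490614658511181 F [-0.3 -0.8 -0.5]
(0.327, 0.1155, 0.035, 12.4) [0.03 0.66 0.35] turn -0.09
[ 1.21096948e-01 -4.86373993e-01  2.43887815e+00  8.69329634e-05
  1.18545611e+00 -9.37373657e-02]
```

View pics/d.png

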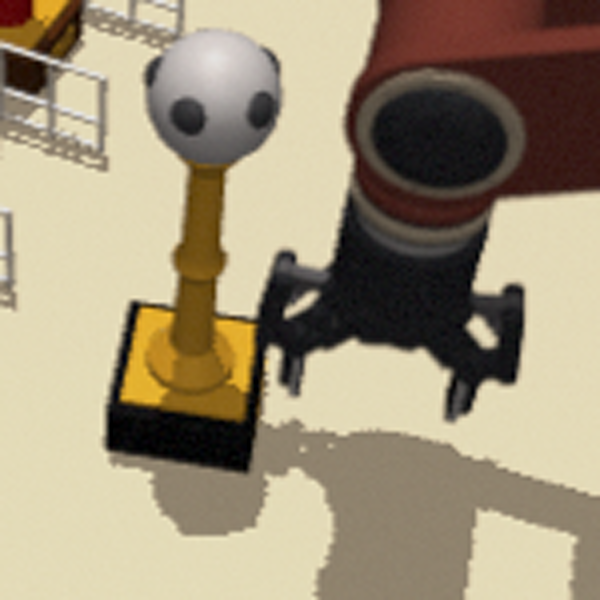

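>>> {"method": "servo_tool", "body": {"increments": [[[8.5,0.05,0.1,0.4,0],[8.5,0.05,0.3,0.8,0],[8.5,0.05,0.5,0.8,0],[8.5,0.05,0.7,0.8,0],[8.5,0.05,0.9,0.8,0]]]}}

```text
t: 3.3
tool_pos: [0.3285, 0.116, 0.0301]
tool_rot: [1.97, 2.446, 0.002]
contact_force: [-0.2, 0.1, 0.8]
opening: 0.0852
grip_force: 0.0
```

>>> {"method": "servo_tool", "body": {"increments": [[[8.5,0,0.1,0,0],[8.5,0,0.2,0,0],[8.5,0,0.3,0,0],[8.5,0,0.4,0,0],[8.5,0,0.5,0,0]]]}}

```text
t: 3.8
tool_pos: [0.3311, 0.1168, 0.0292]
tool_rot: [-1.968, -2.445, 0.006]
contact_force: [-9.7, -1.7, 7.8]
opening: 0.0853
grip_force: 4.7
```

```bash
python3 - <<'E'
from mv import *
import cv2,pickle
go((.331,.1168,.0302,12.4))
d=ctrl.get_image('side');a=d['img'][205:285,310:430]
pickle.dump(d,open('side2.pkl','wb'))
cv2.imwrite('pics/e.png',cv2.convertScaleAbs(cv2.resize(a[:,:,::-1],None,fx=6,fy=6,interpolation=2),alpha=2))
E
```

```text
t 3.8 p [0.3311 0.1168 0.0292] yaw_y 12.33 open 0.08525570748664545 F [-9.7 -1.7  7.8]
(0.331, 0.1168, 0.0302, 12.4) [ 0.01 -0.01 -0.1 ] turn -0.07
```

View pics/e.png

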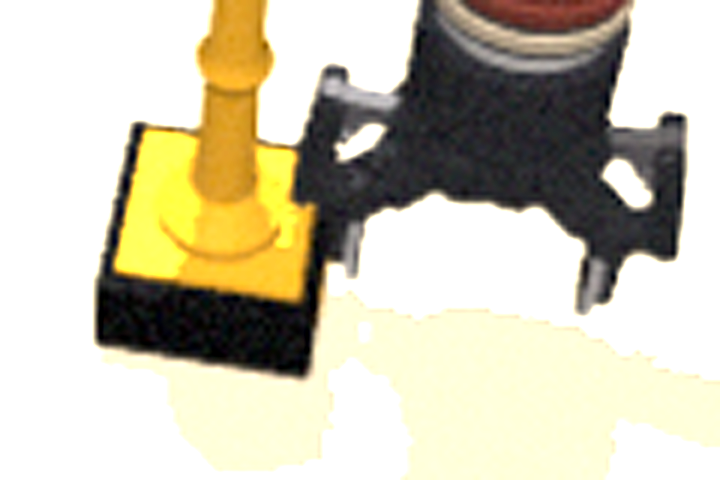

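```bash
python3 - <<'E'
from fit import *
D=pickle.load(open('side2.pkl','rb'))
t=np.array([.3311,.1168]);u=np.array([np.cos(.2152),np.sin(.2152)])
for name,px in dict(tip_right=(408.3,257),link_right=(422.5,248),link_left=(359.2,238.3),tip_left=(368,250.5)).items():
  for w in(-.011,.011):
    f=lambda q:proj(D,[[*(t+u*q[0]+w*np.array([-u[1],u[0]])),q[1]]])[0]-px
    r=least_squares(f,[0.05 if 'left' in name else -.05,.03],x_scale=.01);print(name,w,r.x.round(4))
E
```

```text
tip_right -0.011 [-0.0523 -0.0005]
tip_right 0.011 [-0.0481  0.0286]
link_right -0.011 [-0.078   0.0426]
link_right 0.011 [-0.0728  0.0701]
link_left -0.011 [0.0715 0.0422]
link_left 0.011 [0.0711 0.0697]
tip_left -0.011 [0.0462 0.    ]
tip_left 0.011 [0.0467 0.0291]
```

```bash
cat > path.py <<'E'
from mv import *
from fit import world
from scipy.interpolate import CubicHermiteSpline as H
p=[.6216,.0254,-.043]
def plan(x0,y0,yaw0,dc,steps,z=.031,xe=.0535,ye=.14,lat=0.):
    h=H([x0,xe],[y0,ye],[np.tan(yaw0),0])
    out=[]
    for d in steps:
        x=x0+d
        if x<xe: y=float(h(x));a=np.arctan(float(h(x,1)))
        else: y=ye;a=0
        P=world(p,[(x-dc*np.cos(a)-lat*np.sin(a),y-dc*np.sin(a)+lat*np.cos(a),z)])[0]
        out.append((*P.round(4),round(np.degrees(a+p[2]),2)))
    go(*out)
E
python3 - <<'E'
from path import *
plan(-.2007,.1033,.2582,.0975,[.005,.01,.02,.03,.04,.05,.06])
E
```

```text
t 3.85 p [0.3313 0.1168 0.0292] yaw_y 12.33 open 0.08498866094090671 F [-6.9 -1.7  5.1]
(np.float64(0.3353), np.float64(0.1178), np.float64(0.031), np.float64(12.13)) [ 0.01  0.41 -0.18] turn 0.2
(np.float64(0.3402), np.float64(0.1193), np.float64(0.031), np.float64(11.92)) [ 0.05  0.92 -0.19] turn 0.41
(np.float64(0.3502), np.float64(0.1221), np.float64(0.031), np.float64(11.5)) [ 0.11  1.96 -0.19] turn 0.83
(np.float64(0.3601), np.float64(0.1248), np.float64(0.031), np.float64(11.07)) [ 0.16  2.98 -0.19] turn 1.26
(np.float64(0.3701), np.float64(0.1275), np.float64(0.031), np.float64(10.62)) [ 0.21  4.02 -0.2 ] turn 1.71
(np.float64(0.38), np.float64(0.1301), np.float64(0.031), np.float64(10.15)) [ 0.26  5.04 -0.2 ] turn 2.18
(np.float64(0.39), np.float64(0.1327), np.float64(0.031), np.float64(9.68)) [ 0.3   6.07 -0.21] turn 2.65
```

>>> {"method": "servo_tool", "body": {"increments": [[[8.5,0,0.4,-0.05,0.2],[8.5,0.05,0.8,-0.05,0.4],[8.5,0.08,1.3,-0.05,0.6],[8.5,0.11,1.8,-0.05,0.8],[8.5,0.14,2.3,-0.05,1.0]]]}}

```text
t: 4.35
tool_pos: [0.3545, 0.1233, 0.0293]
tool_rot: [-1.991, -2.429, 0.001]
contact_force: [-2.8, -0.4, -1.6]
opening: 0.0852
grip_force: 1.4
```

```bash
python3 - <<'E'
from path import *
import cv2,pickle
plan(-.2007,.1033,.2582,.0975,[.03,.05,.07,.09])
d=ctrl.get_image('side');a=d['img'][150:285,240:400]
d2=ctrl.get_image('scene');b=d2['img'][100:235,310:450]
pickle.dump(d,open('side3.pkl','wb'));pickle.dump(d2,open('scene3.pkl','wb'))
cv2.imwrite('pics/f.png',cv2.convertScaleAbs(cv2.resize(np.hstack([a[:,30:],b[:,10:140]])[:,:,::-1],None,fx=3,fy=3,interpolation=2),alpha=1.5))
E
```

```text
t 4.35 p [0.3545 0.1233 0.0293] yaw_y 11.31 open 0.0851918813733232 F [-2.8 -0.4 -1.6]
(np.float64(0.3601), np.float64(0.1248), np.float64(0.031), np.float64(11.07)) [ 0.04  0.58 -0.17] turn 0.24
(np.float64(0.38), np.float64(0.1301), np.float64(0.031), np.float64(10.15)) [ 0.17  2.63 -0.17] turn 1.16
(np.float64(0.3999), np.float64(0.1352), np.float64(0.031), np.float64(9.18)) [ 0.28  4.69 -0.18] turn 2.13
(np.float64(0.4198), np.float64(0.14), np.float64(0.031), np.float64(8.16)) [ 0.36  6.73 -0.18] turn 3.15
```

View pics/f.png

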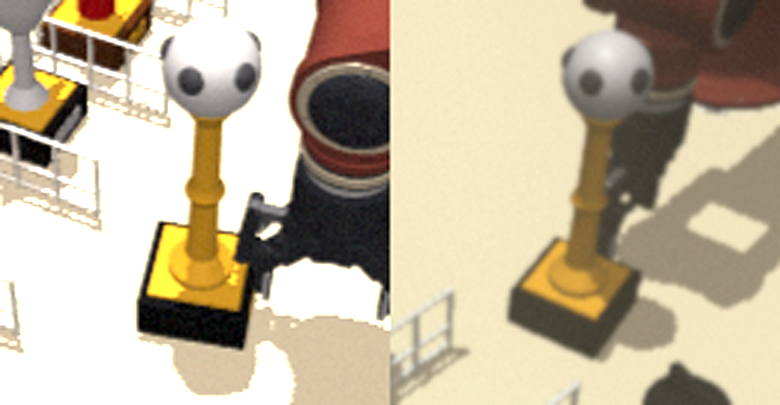

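```bash
cat > trk.py <<'E'
from fit import *
a=.044;z=.04;p=np.array([.6216,.0254,-.043])
ring=[(a,-a),(-a,-a),(-a,a),(a,a)];q=[ring[(i+1)%4] for i in range(4)]
def inrack(t):
    c,s=np.cos(p[2]),np.sin(p[2]);d=t[:2]-p[:2];return np.r_[c*d[0]+s*d[1],-s*d[0]+c*d[1],np.degrees(t[2]-p[2])].round(4)
E
python3 - <<'E'
from trk import *
S,D=[pickle.load(open(n+'3.pkl','rb')) for n in('scene','side')]
T=[(D,[(a,-a,z),(a,a,z),(a,a,0),(-a,a,0)],[(322.7,224.7),(316.7,249),(316,260),(351,266)]),
(S,[(*q[0],z),(*q[1],z),(*q[2],z),(*q[3],z),(*q[3],0),(*q[2],0)],[(375.7,181),(403.3,190),(390,208.3),(360.7,195.7),(360,205.3),(389,218.7)])]
t,e=fit(T,[.45,.14,.2]);print(t,inrack(t),e)
E
```

```text
[0.44990987 0.1426368  0.2044023 ] [-0.1766  0.1097 14.1751] [[0.7, -2.0], [-0.5, 1.6], [0.2, 0.6], [1.3, 0.8], [-0.3, -3.5], [1.2, -0.6], [0.1, 0.9], [-0.8, 0.2], [-1.1, 1.1], [-0.9, 0.9]]
```

>>> {"method": "servo_tool", "body": {"increments": [[[8.5,0.06,0.8,-0.05,0.4],[8.5,0.11,1.6,-0.1,0.8],[8.5,0.15,2.4,-0.1,1.2],[8.5,0.2,3.2,-0.1,1.6],[8.5,0.25,4.0,-0.1,2.0]]]}}

```text
t: 4.95
tool_pos: [0.394, 0.1338, 0.0307]
tool_rot: [-2.034, -2.394, 0.0]
contact_force: [-1.9, -0.1, -2.0]
opening: 0.0849
grip_force: 1.5
```

```bash
python3 - <<'E'
from path import *
plan(-.2007,.1033,.2582,.0975,[.07,.09,.11,.13])
E
```

```text
t 4.95 p [0.394  0.1338 0.0307] yaw_y 9.29 open 0.08491101218017297 F [-1.9 -0.1 -2. ]
(np.float64(0.3999), np.float64(0.1352), np.float64(0.031), np.float64(9.18)) [ 0.05  0.61 -0.03] turn 0.11
(np.float64(0.4198), np.float64(0.14), np.float64(0.031), np.float64(8.16)) [ 0.2   2.65 -0.03] turn 1.13
(np.float64(0.4397), np.float64(0.1445), np.float64(0.031), np.float64(7.07)) [ 0.32  4.68 -0.03] turn 2.22
(np.float64(0.4596), np.float64(0.1487), np.float64(0.031), np.float64(5.93)) [ 0.42  6.72 -0.03] turn 3.36
```

>>> {"method": "servo_tool", "body": {"increments": [[[8.5,0.06,0.8,0,0.4],[8.5,0.13,1.6,0,0.8],[8.5,0.19,2.4,0,1.2],[8.5,0.24,3.2,0,1.6],[8.5,0.29,4.0,0,2.0]]]}}

```text
t: 5.45
tool_pos: [0.433, 0.1431, 0.0308]
tool_rot: [-2.076, -2.358, 0.0]
contact_force: [-3.3, -0.6, -1.4]
opening: 0.0851
grip_force: 1.5
```

```bash
python3 - <<'E'
from path import *
import cv2,pickle
plan(-.2007,.1033,.2582,.0975,[.11,.13,.15,.17])
for n in('side','scene'):
    d=ctrl.get_image(n);pickle.dump(d,open(n+'4.pkl','wb'))
a=pickle.load(open('side4.pkl','rb'))['img'][150:275,250:380];b=d['img'][110:235,330:460]
cv2.imwrite('pics/g.png',cv2.convertScaleAbs(cv2.resize(np.hstack([a,b])[:,:,::-1],None,fx=3,fy=3,interpolation=2),alpha=1.5))
E
```

```text
t 5.45 p [0.433  0.1431 0.0308] yaw_y 7.29 open 0.08508057846093461 F [-3.3 -0.6 -1.4]
(np.float64(0.4397), np.float64(0.1445), np.float64(0.031), np.float64(7.07)) [ 0.06  0.68 -0.02] turn 0.22
(np.float64(0.4596), np.float64(0.1487), np.float64(0.031), np.float64(5.93)) [ 0.22  2.71 -0.02] turn 1.36
(np.float64(0.4795), np.float64(0.1526), np.float64(0.031), np.float64(4.73)) [ 0.36  4.73 -0.02] turn 2.56
(np.float64(0.4994), np.float64(0.1562), np.float64(0.031), np.float64(3.47)) [ 0.46  6.75 -0.02] turn 3.82
```

View pics/g.png

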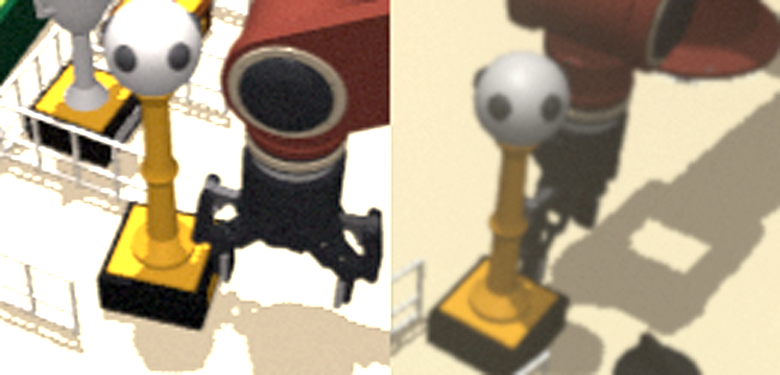

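```bash
python3 - <<'E'
from trk import *
S,D=[pickle.load(open(n+'4.pkl','rb')) for n in('scene','side')]
T=[(D,[(a,-a,z),(a,a,z),(a,a,0),(-a,a,0)],[(293.3,217.3),(284,240.7),(283.3,252.7),(318.3,259.3)]),
(S,[(*q[0],z),(*q[1],z),(*q[2],z),(*q[3],z),(*q[3],0)],[(360,195.3),(389.3,209),(373.3,226.7),(343.3,214.3),(343.3,224.3)])]
t,e=fit(T,[.5,.15,.1]);print(t,inrack(t),e)
E
```

```text
[0.53043212 0.155138   0.18160347] [-0.0967  0.1257 12.8688] [[-0.6, -1.1], [-1.3, 2.5], [0.4, 0.5], [0.4, 0.6], [0.3, -1.5], [0.6, -1.6], [-0.2, 2.2], [-0.8, -0.6], [-1.3, -0.2]]
```

```bash
cat >> trk.py <<'E'
from scipy.ndimage import map_coordinates as mc,gaussian_filter
C=[(x,y,zz) for x in(-a,a) for y in(-a,a) for zz in(0,z)]
def refine(views,t,it=8):
    t=np.array(t,float);G=[gaussian_filter(d['img'].max(2).astype(float),.7) for d in views]
    s=np.arange(-4,4.01,.25)
    for k in range(it):
        obs=[]
        for d,g in zip(views,G):
            P=proj(d,world(t,C));h=cv2.convexHull(P.astype(np.float32),returnPoints=True)[:,0]
            idx=[int(np.argmin(np.linalg.norm(P-v,axis=1))) for v in h];c=P.mean(0)
            for i,j in zip(idx,idx[1:]+idx[:1]):
                n=np.array([-(P[j]-P[i])[1],(P[j]-P[i])[0]]);n/=np.linalg.norm(n)
                if n@(P[i]-c)<0:n=-n
                for f in np.linspace(.1,.9,15):
                    m=P[i]*(1-f)+P[j]*f;q_=m+s[:,None]*n
                    v=mc(g,[q_[:,1],q_[:,0]],order=1,mode='nearest');gr=np.gradient(v,s);b=np.argmax(gr)
                    if gr[b]>12:obs.append((d,i,j,f,n,m+s[b]*n))
        def res(u):
            W={id(d):proj(d,world(u,C)) for d in views}
            return [((W[id(d)][i]*(1-f)+W[id(d)][j]*f-o)@n) for d,i,j,f,n,o in obs]
        r=least_squares(res,t,loss='cauchy',f_scale=.4);t=r.x
    return t,len(obs),np.median(np.abs(r.fun))
E
python3 - <<'E'
from trk import *
for k,t0 in(('',[.4256,.1373,.2157]),('3',[.45,.1426,.2044]),('4',[.5304,.1551,.15])):
    V=[pickle.load(open(n+k+'.pkl','rb')) for n in('scene','side')]
    for vs in(V,V[:1],V[1:]):
        t,n,m=refine(vs,t0);print(k,t.round(4),inrack(t),n,m.round(2))
E
```

```text
[0.4274 0.1374 0.228 ] [-0.1988  0.1035 15.5289] 169 0.28
 [0.4246 0.1364 0.2339] [-0.2016  0.1024 15.8674] 83 0.24
 [0.4278 0.1373 0.2165] [-0.1985  0.1035 14.8679] 86 0.24
3 [0.4524 0.1424 0.2206] [-0.1741  0.1096 15.1033] 150 0.26
3 [0.4511 0.142  0.2148] [-0.1754  0.1091 14.7707] 77 0.25
3 [0.4531 0.1427 0.2279] [-0.1733  0.1099 15.5216] 73 0.24
4 [0.5319 0.1551 0.1452] [-0.0952  0.1257 10.7844] 150 0.25
4 [0.5312 0.1547 0.1479] [-0.0959  0.1253 10.9397] 78 0.24
4 [0.5321 0.1551 0.1412] [-0.095   0.1258 10.554 ] 71 0.26
```

>>> {"method": "servo_tool", "body": {"increments": [[[8.5,0.06,0.8,0,0.5],[8.5,0.12,1.6,0,1.0],[8.5,0.18,2.4,0,1.5],[8.5,0.24,3.2,0,2.0],[8.5,0.3,4.0,0,2.5]]]}}

```text
t: 6.05
tool_pos: [0.4722, 0.1511, 0.0308]
tool_rot: [-2.127, -2.312, 0.0]
contact_force: [-3.8, 0.1, -0.7]
opening: 0.085
grip_force: 2.0
```

```bash
cat > look.py <<'E'
from trk import *
from path import go,ctrl
o=ctrl.get_obs();g=[.0975*np.cos(.06),.0975*np.sin(.06)]
V=[ctrl.get_image(n) for n in('scene','side')]
import sys
t0=np.r_[np.array(o['tool_pos'][:2])+g,float(sys.argv[1])]
t,n,m=refine(V,t0);print(t.round(4),inrack(t),n,m.round(2));go()
E
python3 look.py .09
```

```text
[0.5696 0.1593 0.0848] [-0.0577  0.1315  7.3228] 155 0.46
t 6.15 p [0.4734 0.1512 0.0314] yaw_y 4.8 open 0.0847109879049245 F [-0.8  0.4 -0.7]
```

>>> {"method": "servo_tool", "body": {"increments": [[[8.5,0.07,0.8,0,0.6],[8.5,0.14,1.6,0,1.2],[8.5,0.21,2.4,0,1.8],[8.5,0.27,3.2,0,2.4],[8.5,0.33,4.0,0,3.0]]]}}

```text
t: 6.65
tool_pos: [0.5112, 0.1578, 0.0309]
tool_rot: [-2.186, -2.255, 0.001]
contact_force: [-4.3, 0.8, 1.9]
opening: 0.0851
grip_force: 2.8
```

```bash
python3 look.py .04
```

```text
[0.6127 0.1613 0.0387] [-0.0147  0.1354  4.6807] 156 0.77
t 6.75 p [0.5125 0.1578 0.0312] yaw_y 1.81 open 0.08510645176425317 F [-0.7 -0.7 -0.3]
```

>>> {"method": "servo_tool", "body": {"increments": [[[8.5,0.07,0.8,0,0.7],[8.5,0.14,1.6,0,1.4],[8.5,0.21,2.4,0,2.1],[8.5,0.26,3.2,0,2.8],[8.5,0.3,4.0,0,3.4]]]}}

```text
t: 7.25
tool_pos: [0.5506, 0.1621, 0.0307]
tool_rot: [-2.251, -2.189, 0.002]
contact_force: [-4.9, 0.8, 3.1]
opening: 0.0853
grip_force: 2.8
```

```bash
python3 look.py -.02
```

```text
[0.6534 0.1605 0.015 ] [0.0259 0.1363 3.3253] 133 0.84
t 7.35 p [0.552  0.1619 0.0311] yaw_y -1.59 open 0.08476713996310434 F [-1.4  0.4  0.1]
```

>>> {"method": "servo_tool", "body": {"increments": [[[8.5,0.02,0.5,0,0.2],[8.5,0.05,1.0,0,0.4],[8.5,0.08,1.5,0,0.6],[8.5,0.1,2.0,0,0.8],[8.5,0.12,2.5,0,1.0]]]}}

```text
t: 7.85
tool_pos: [0.5753, 0.1625, 0.0308]
tool_rot: [-2.27, -2.17, 0.002]
contact_force: [-6.9, -0.0, 2.9]
opening: 0.0849
grip_force: 3.0
```

>>> {"method": "servo_tool", "body": {"increments": [[[8.5,0,0.1,0,0],[8.5,0,0.2,0,0],[8.5,0,0.3,0,0],[8.5,0,0.4,0,0],[8.5,0,0.5,0,0]]]}}

```text
t: 8.35
tool_pos: [0.5803, 0.1623, 0.0308]
tool_rot: [-2.27, -2.17, 0.002]
contact_force: [-5.7, 0.2, 1.7]
opening: 0.085
grip_force: 3.0
```

>>> {"method": "servo_tool", "body": {"increments": [[[8.5,0,0.1,0,0],[8.5,0,0.2,0,0],[8.5,0,0.3,0,0],[8.5,0,0.4,0,0]]]}}

```text
t: 8.75
tool_pos: [0.582, 0.1623, 0.031]
tool_rot: [-2.266, -2.168, 0.01]
contact_force: [-20.0, 1.2, 13.6]
opening: 0.0852
grip_force: 10.1
```

```bash
python3 look.py -.043
```

```text
[ 0.6825  0.1592 -0.0119] [0.0551 0.1363 1.7806] 143 0.71
t 8.85 p [0.5819 0.1623 0.031 ] yaw_y -2.55 open 0.0848307994074454 F [-17.6   0.   12.8]
```

The base has met the fence where it was expected, at about 18 N. I'll back straight off, then verify.

>>> {"method": "servo_tool", "body": {"increments": [[[8.5,0,-0.3,0,0],[8.5,0,-1.0,0,0],[8.5,0,-2.5,0,0],[8.5,0,-5,0,0],[8.5,0,-9,0,0]]]}}

```text
t: 9.35
tool_pos: [0.4968, 0.166, 0.032]
tool_rot: [2.27, 2.168, 0.006]
contact_force: [0.3, -0.4, -0.5]
opening: 0.0851
grip_force: 0.0
```

>>> {"method": "servo_tool", "body": {"increments": [[[8.5,0,-3,0,0],[8.5,0,-6,0,0],[8.5,0,-9,-3,0],[8.5,0,-10,-7,0],[8.5,0,-10,-11,0]]]}}

```text
t: 9.85
tool_pos: [0.3935, 0.1704, 0.1412]
tool_rot: [2.27, 2.172, -0.0]
contact_force: [0.8, 1.3, 0.3]
opening: 0.0856
grip_force: 0.0
```

```bash
python3 - <<'E'
from trk import *
from station import ctrl
V=[ctrl.get_image(n) for n in('scene','side')]
for vs in(V,V[:1],V[1:]):
    t,n,m=refine(vs,[.6806,.162,-.035]);print(t.round(4),inrack(t),n,m.round(2))
b=V[0]['img'][130:290,240:430];c=V[1]['img'][110:270,200:390]
cv2.imwrite('pics/h.png',cv2.convertScaleAbs(cv2.resize(np.hstack([c,b])[:,:,::-1],(800,337),interpolation=2),alpha=1.4))
E
```

```text
[0.6826 0.1598 0.0063] [0.0552 0.1369 2.8238] 160 0.62
[ 0.6805  0.1593 -0.0613] [ 0.0531  0.1363 -1.0501] 70 0.56
[ 0.6833  0.1598 -0.008 ] [0.0559 0.1369 2.0078] 88 0.27
```

View pics/h.png

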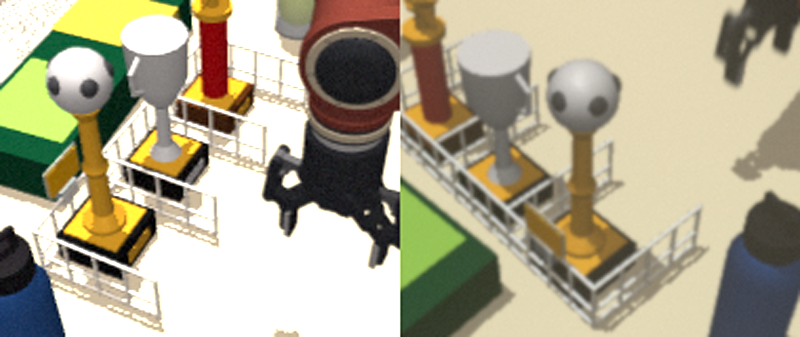

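The trophy stands upright against the fence in the left lane, about 4 mm off centre and within roughly 3° of square. The cup, star and bottle are where they were, and the arm is clear.

```bash
python3 -c "
from station import ctrl
print(ctrl.finish_job())"
```

```text
the job is handed in; nothing more can be done
None
```

I pushed the trophy upright into the empty left lane and back against the rear fence, about 4 mm off the lane's centre line and square within about 3° by my camera measurements; the job is handed in, but no pass/fail verdict was shown.

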